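# Lock the filter hatch of the clay-dust extractor

## Task

The filter in the bench dust extractor has been changed and its sprung top hatch is standing ajar. With a fingertip set in the slot of each of the hatch's two quarter-turn fasteners, press the hatch down shut and turn the fastener a quarter turn clockwise to its stop, until both are locked and the hatch stays down flush by itself. Do not lift the hatch further open, and leave everything around it standing where it is.

Things in the scene. Friction and masses are not known exactly. Their poses are not given: they have to be found in the camera images.
- extractor: bench dust extractor, fixed: grey steel case 340 mm deep (x), 400 wide (y), 165 high to the shut hatch's top. Origin: centre of its underside, on the table; x points away from its front, y to its left. Hinge line across the top at x = +78 mm; fixed deck behind it. Hatch shut, the fastener axes are at x = -112, y = +95 (left) and -95 mm (right). Air duct at its left out to y = 350, 150 mm high.
- hatch (a joint): angle of the hatch, rad: 0 = shut and flush; grows as its front edge rises. Starts at 0.13 to 0.17 (edge 32 to 43 mm up): hinge springs push it there when nothing holds it. Pressing it shut at a fastener takes 5 to 6 N; it stops firmly at 0. A fastener holds it only if turned while it is pressed to within 4 mm of shut; turned earlier, its tongue jams on the catch lip: turn it back.
- hatch_edge (a point): middle of the hatch's front top edge, 250 mm from the hinge line. The hatch is a flat steel plate 6 mm thick, 244 by 396 mm; x runs from the front edge to the hinge, z out of its top face.
- fastener_left (a joint): left quarter-turn fastener. Angle, rad: 0 = free, slot pointing to the hinge; grows turning CLOCKWISE seen from above to a firm stop at 1.571 = locked, slot parallel to the hatch's front edge. Starts at 0 to 0.35; stays where left (friction 0.08 N m). Rotor 76 mm across, 2 mm proud of the hatch. Its cam tongue, under the hatch, is at right angles to the slot.
- slot_left (a point): left fastener: centre of the floor of its finger slot, on the rotor's axis, 12 mm below the hatch's top face. The slot is a straight open-topped recess 28 mm wide, 64 mm long, 14 mm deep from the rotor's top, with a flat floor and upright sides. Site x runs along the slot, y across it, z is the rotor's axis (up). With the hatch shut this point is 153 mm above the table.
- fastener_right (a joint): right quarter-turn fastener. Angle, rad: 0 = free, slot pointing to the hinge; grows turning CLOCKWISE seen from above to a firm stop at 1.571 = locked, slot parallel to the hatch's front edge. Starts at 0 to 0.35; stays where left (friction 0.08 N m). Rotor 76 mm across, 2 mm proud of the hatch. Its cam tongue, under the hatch, is at right angles to the slot.
- slot_right (a point): right fastener: centre of the floor of its finger slot, on the rotor's axis, 12 mm below the hatch's top face. The slot is a straight open-topped recess 28 mm wide, 64 mm long, 14 mm deep from the rotor's top, with a flat floor and upright sides. Site x runs along the slot, y across it, z is the rotor's axis (up). With the hatch shut this point is 153 mm above the table.
- bowl: bystander: loose terracotta bowl, 120 mm across, 58 mm high, in front of the duct's mouth; origin under its centre
- mug: bystander: loose terracotta mug, 80 mm across, 85 mm high, in front of the extractor; origin under its centre
- tool_cup: bystander: loose black beaker 74 mm across with wooden tools, 205 mm high in all, right of the extractor; origin under its centre
- flask: bystander: loose white drinking flask, 70 mm across, 215 mm high, right of the extractor; origin under its centre
- brush: bystander: loose dusting brush, 170 mm long, lying in front of the extractor; origin under its middle
- jar: bystander: loose small lidded jar, 52 mm across, 62 mm high, standing on the fixed deck behind the hatch's hinge; origin under its centre
- old_filter: bystander: loose used filter cassette, a flat card-framed box 190 x 130 x 30 mm, right of the extractor's front; origin under its centre

How it is judged:
On the way, in this order (a step that is already met when the one before it is completed fails the run):
1. one fastener is locked with the hatch down (value of joint hatch below 0.018 rad and value of joint any of fastener_left, fastener_right above 1.4 rad), for 0.1 s.
2. both fasteners are locked with the hatch down (value of joint hatch below 0.018 rad and value of joint each of fastener_left, fastener_right above 1.4 rad), for 0.1 s.
At the end, for the whole second after the job is handed in: the hatch is down within 0.018 rad of shut (about 4 mm at its front edge), both fasteners are turned past 1.40 rad (80 of 90 degrees), and every bystander is within 30 mm of where it stood (all of step 2 and distance of each of bowl, mug, tool_cup, flask, brush, jar, old_filter from where it was at the start of the episode below 0.03 m); the robot touches nothing.
It fails at once if the hatch is lifted further open (past 0.30 rad) (value of joint hatch above 0.3 rad).
It fails at once if a bystander is lifted, carried or pushed more than 30 mm away (distance of any of bowl, mug, tool_cup, flask, brush, jar, old_filter from where it was at the start of the episode above 0.03 m).
It also fails if it takes over 51 s, if anything falls off the work surface, if the arm or the gripper's body presses on something with over 40 N, if the wrist force passes 120 N, or if a joint passes its speed limit or range.

## Robot

A 6-joint arm with a two-finger parallel gripper is mounted at the origin on the work surface. World frame = base frame: x ahead of the robot, y to its left, z up, the work surface at z = 0. Lengths are in m, angles in rad, forces in N, time in s.
With the tool pointing down it reaches from about 0.425 to 0.95 m from the base axis. Payload 3.5 kg.
Tool frame: the origin (TCP) lies at the very end of the fingers, on their centre line; the grasp point (between the pads) lies 19 mm behind it; z points along the fingers, y is the line along which they close (so a half turn about z gives the same grasp; the last joint's range is limited). The gripper opens to 85 mm and grips with 20 to 120 N. Pads are 22 mm wide; open, the fingers measure 114 mm over their backs; the gripper's body (76 mm by 85 mm) begins 54 mm behind the grasp point. The pads swing forward as they close: fully open they stand 13 mm farther back than shut.
Start: joints at [1.192, 0.286, 1.577, -0, 1.279, -0.15], TCP at [0.153, 0.657, 0.194] pointing down, gripper open.
Joint ranges: [-2.77, 2.77], [-0.9, 2.22], [0.21, 2.48], [-1.53, 4.67], [0.24, 2.81], [-2.84, 2.84]. Speed limits (rad/s): [2.79, 2.79, 3.14, 3.14, 3.14, 3.14].

## Interface

Orientations are given as a unit quaternion [x, y, z, w].
In Python, from plant import ctrl gives the robot as it stands.
- The arm moves only by the tool carry_out, never from a script. Its argument "deltas" is one flat list of numbers, 6 for each row, row after row: the shift along the tool's x, y, z in m, then the turn, a rotation vector about the tool's x, y, z in rad. A call has 1 to 5 rows; each row is the pose to reach, as a shift and turn from the pose commanded when the call began, along the tool's axes at that moment; what a row does not reach only later rows make up. A row lasts 1/8 s, in which the tool goes at most 62.5 mm and 10.7 degrees, less where a joint would pass 70% of its speed; a pose out of reach is approached as far as the arm can. A call with a gripper value outside its range is refused whole. "grip" is the opening in per cent of the stroke, from 0 (shut) to 100 (fully open), set as the call begins (left out, the last holds). The fingers move at their own pace and stop on an object; "grip_force" is the grip in N (left out, the last holds). Time passes only in rows, so rows that repeat a pose let the fingers close. It gives the time, the measured TCP pose, the force, the opening and the grip force at its end, in the units of the state.
- ctrl.get_state(): the state, without advancing time (a new reading comes with each control period).
- ctrl.read_camera(name): name is "scene" or "top"; returns (picture, depth): 400x640x3 uint8, red, green, blue; 400x640 float32, m along the optical axis (not along the pixel's ray), 0 where there is no reading.
- ctrl.camera_model(name): a dict with "intrinsics" (3x3 intrinsics, pixels), "k1" (the pictures are not rectified: a ray, as slopes to the right and down, at radius r is drawn at 1 + k1 r^2 times it, then the intrinsics apply), "extrinsics" (4x4, takes a point from world to camera coordinates). Camera axes: x right, y down, z forward; pixel columns grow to the right and rows downward; lengths in m; the calibration is good to about 2 mm. A picture is of the moment at which its call begins. camera_model takes no time and is no camera call.
- ctrl.sign_off(): hands the job in; it is judged then, once.
Trained networks look in the newest picture that a camera, given by its name, has taken for a name from the list of things; names that differ only in an ending like _2 or _b are one class to them, and where a whole thing is asked for, a point or a joint stands for the part that bears it (a point fixed in the world has none). Each returns a list of dicts, best first, with "score" (0 to 1); they miss things now and then, are a little off and sometimes report something else, mostly with a low value. They report only what shows in the picture. A call takes as long as a camera call.
- ctrl.find_in(camera, query): "uv" ([column, row] in pixels, amid what is visible of it).
The state is a dict: "time": time; "qpos": joint angles; "dq": joint speeds; "joint_efforts": joint torques, N m; "eef_pos": TCP position; "tcp_rot": TCP orientation; "contact_force": force on the tool from outside, world axes, zero at the start; "wrist_torque": the same for the moment, N m; "opening": opening from 0.0 (shut) to 1.0 (fully open); "finger_force": force on a finger pad.
Only numpy, scipy, OpenCV 4.12 (cv2) and the standard library are available. Lean on these libraries where they do the work, as an engineer would, in place of code of your own. Each camera call takes 0.05 s, during which the arm holds its last target. There are 200 camera calls.

## Working session

There is one attempt and no reset: what is moved stays moved. The work goes in short steps, Python scripts to look and compute and a tool call to move; the robot and the scene stay as the last step left them, time stands still between calls to the robot, and variables do not carry over. Pictures are saved under pics/ and viewed, at most 11 in all, crops included, and the job is handed in when it is done.

Besides the shell and the picture viewer there is one more tool, called after "Emit:" by a JSON object that holds its "name" and its "arguments", one argument or row to a line. carry_out: Moves the arm, as the interface text tells. Its arguments: {"type":"object","properties":{"deltas":{"type":"array"},"grip":{"type":"number"},"grip_force":{"type":"number"}},"required":["deltas"]}

```bash
mkdir -p pics; ls
cat > h.py <<'E'
import numpy as np, cv2
from plant import ctrl
def ray(cam,uv):
    m=ctrl.camera_model(cam);K=np.array(m["intrinsics"]);k=m["k1"]
    d=np.array([(uv[0]-K[0,2])/K[0,0],(uv[1]-K[1,2])/K[1,1]]);s=d.copy()
    for _ in range(20): s=d/(1+k*(s@s))
    return s
def pt(cam,uv,depth):
    s=ray(cam,uv);E=np.array(ctrl.camera_model(cam)["extrinsics"])
    p=np.array([s[0],s[1],1])*depth
    return E[:3,:3].T@(p-E[:3,3])
def onz(cam,uv,z):
    E=np.array(ctrl.camera_model(cam)["extrinsics"]);s=ray(cam,uv)
    c=-E[:3,:3].T@E[:3,3];d=E[:3,:3].T@np.array([s[0],s[1],1])
    return c+d*(z-c[2])/d[2]
def dmed(D,uv,r=2):
    u,v=map(int,map(round,uv));w=D[max(v-r,0):v+r+1,max(u-r,0):u+r+1];w=w[w>0]
    return float(np.median(w)) if w.size else 0
E
python3 - <<'E'
from h import *
np.set_printoptions(precision=3,suppress=True)
print(ctrl.get_state())
for c in("scene","top"):
    p,D=ctrl.read_camera(c);cv2.imwrite(f"pics/{c}0.png",p[:,:,::-1]);np.save(f"{c}0.npy",D)
    m=ctrl.camera_model(c);E=np.array(m["extrinsics"]);print(c,m["intrinsics"],-E[:3,:3].T@E[:3,3],E[2,:3])
    for q in("slot_left","slot_right","hatch_edge","extractor","jar","flask","tool_cup"):
        for r in ctrl.find_in(c,q)[:2]:
            d=dmed(D,r["uv"]);print(q,r["uv"],round(r["score"],2),pt(c,r["uv"],d) if d else None)
E
```

```text
pics
{'time': 0.0, 'qpos': array([ 1.192,  0.287,  1.578, -0.   ,  1.279, -0.15 ]), 'dq': array([ 0.001, -0.001, -0.   ,  0.   , -0.001,  0.   ]), 'joint_efforts': array([  0.   , -40.598, -29.263,  -0.   ,   0.006,   0.   ]), 'eef_pos': array([0.153, 0.657, 0.193]), 'tcp_rot': array([ 0.114,  0.993, -0.001, -0.   ]), 'contact_force': array([0.026, 0.135, 0.6  ]), 'wrist_torque': array([-0.061,  0.015, -0.011]), 'finger_force': 0.0, 'opening': 1.0042429334569822}
scene [[369.744   0.    322.023]
 [  0.    369.744 193.364]
 [  0.      0.      1.   ]] [ 0.866 -0.227  1.11 ] [-0.321  0.188 -0.928]
slot_right [320.7, 189.8] 0.58 [ 0.533 -0.036  0.179]
hatch_edge [355.9, 190.1] 0.83 [0.586 0.044 0.184]
extractor [370.7, 207.3] 0.94 [0.646 0.052 0.176]
extractor [351.7, 188.2] 0.38 [0.575 0.037 0.184]
jar [408.9, 231.3] 0.75 [0.759 0.082 0.226]
jar [372.9, 205.9] 0.31 [0.645 0.06  0.176]
flask [295.3, 266.8] 0.76 [ 0.676 -0.199  0.168]
flask [369.6, 150.1] 0.43 [0.502 0.146 0.18 ]
tool_cup [273.1, 250.7] 0.64 [ 0.575 -0.228  0.038]
tool_cup [368.9, 150.8] 0.2 [0.503 0.143 0.18 ]
top [[373.555   0.    317.572]
 [  0.    373.555 198.205]
 [  0.      0.      1.   ]] [ 0.334 -0.002  1.179] [ 0.209  0.01  -0.978]
slot_left [265.6, 210.1] 0.81 [0.512 0.149 0.179]
slot_left [397.0, 191.8] 0.72 [ 0.601 -0.239  0.039]
slot_right [338.7, 203.4] 0.9 [ 0.533 -0.05   0.179]
hatch_edge [298.7, 187.7] 0.68 [0.574 0.06  0.185]
extractor [290.9, 176.8] 0.75 [0.606 0.083 0.181]
jar [298.2, 186.2] 0.68 [0.579 0.062 0.183]
jar [290.2, 122.3] 0.61 [0.747 0.085 0.227]
flask [387.2, 168.7] 0.8 [ 0.642 -0.19   0.151]
tool_cup [395.3, 191.2] 0.74 [ 0.596 -0.228  0.066]
```

Run:
```python
import cv2
p=cv2.imread("pics/top0.png")[80:280,180:445]
cv2.imwrite("pics/topc.png",cv2.resize(p,None,fx=3,fy=3,interpolation=cv2.INTER_CUBIC)[:600,:795])
```

```text
(no output)
```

View pics/topc.png

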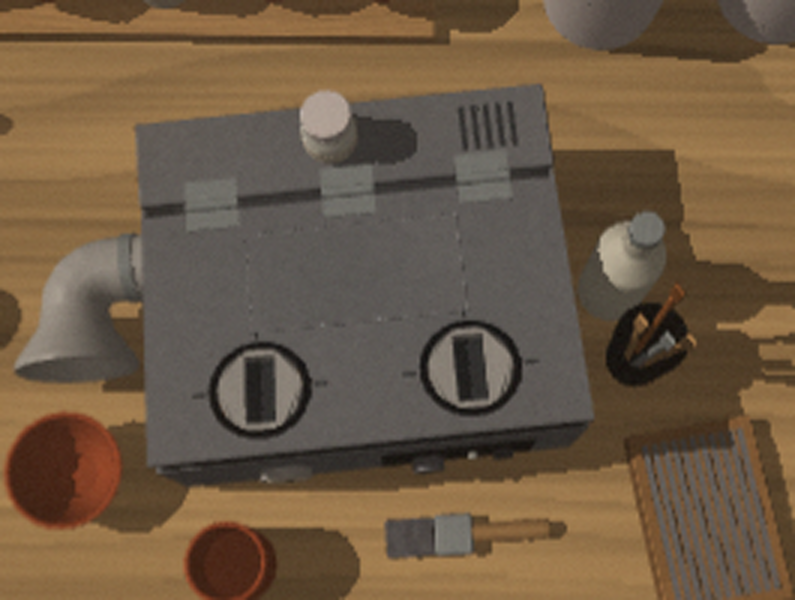

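View pics/scene0.png

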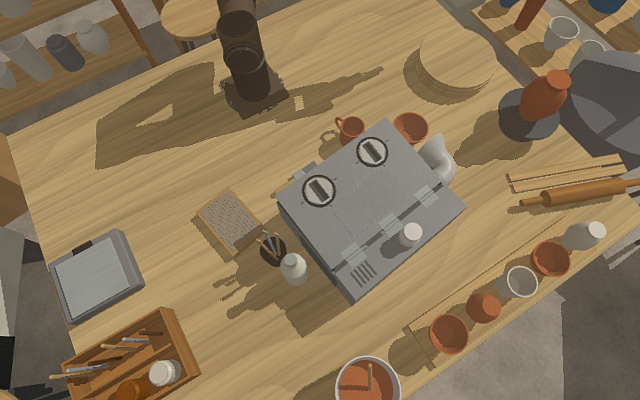

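The crop of the top view shows the hatch with its left slot at full-image pixel (267,210) and right slot at (337,202). Both slots point roughly at the hinge. The jar is on the deck, the flask and tools are to the right, and the brush and mug are in front. Next I fit the hatch plane and rectify it.

Run:
```python
from h import *
np.set_printoptions(precision=4,suppress=True)
D=np.load("top0.npy");P=cv2.imread("pics/top0.png")
m=ctrl.camera_model("top");K=np.array(m["intrinsics"]);k=m["k1"];E=np.array(m["extrinsics"])
# hatch plane
pts=[]
for v in range(int(80+225/3),int(80+320/3)):
    for u in range(180+160//3,180+545//3):
        if D[v,u]>0: pts.append(pt("top",(u,v),D[v,u]))
pts=np.array(pts);c=pts.mean(0)
for _ in range(3):
    A=np.c_[pts[:,:2],np.ones(len(pts))];co,*_=np.linalg.lstsq(A,pts[:,2],rcond=None);r=abs(A@co-pts[:,2]);pts=pts[r<max(.004,2*np.median(r))]
print("plane",co,"tilt",np.hypot(*co[:2]),"downdir yaw", np.arctan2(-co[1],-co[0]))
# orthographic map on the plane, 1px=0.5mm, x world up
H=900;x0,y0=.85,.33
jj,ii=np.meshgrid(np.arange(1000),np.arange(H))
X=x0-ii*.0005;Y=y0-jj*.0005;Z=co[0]*X+co[1]*Y+co[2]
C=np.stack([X,Y,Z],-1)@E[:3,:3].T+E[:3,3];s=C[...,:2]/C[...,2:];s=s*(1+k*(s**2).sum(-1,keepdims=True))
o=cv2.remap(P,(s[...,0]*K[0,0]+K[0,2]).astype('f4'),(s[...,1]*K[1,1]+K[1,2]).astype('f4'),cv2.INTER_CUBIC)
cv2.imwrite("ortho.png",o)
cv2.imwrite("pics/ortho.png",cv2.resize(o[300:800,100:900],None,fx=1,fy=1))
g=cv2.cvtColor(o,cv2.COLOR_BGR2GRAY)
for uv in((266.7,210),(336.7,202.3)):
    q=onz("top",uv,.19);j,i=int((y0-q[1])/.0005),int((x0-q[0])/.0005)
    w=g[i-62:i+62,j-62:j+62];yy,xx=np.mgrid[-62:62,-62:62]
    for th in(85,100,120):
        b=((w<th)).astype('u1')
        n,l,st,ce=cv2.connectedComponentsWithStats(b)
        a=l[62,62]
        if a:
            cs=max(cv2.findContours((l==a).astype('u1'),0,1)[0],key=cv2.contourArea)
            R=cv2.minAreaRect(cs);print(th,q,"rect mm",np.array(R[1])*.5,R[2],"ctr",x0-(i-62+R[0][1])*.0005,y0-(j-62+R[0][0])*.0005)
```

```text
Traceback (most recent call last):
  File "h.py", line 9, in pt
    s=ray(cam,uv);E=np.array(ctrl.camera_model(cam)["extrinsics"])
  File "h.py", line 4, in ray
    m=ctrl.camera_model(cam);K=np.array(m["intrinsics"]);k=m["k1"]
ValueError: time passes only in moves, steps and waits
```

```bash
sed -i 's/ctrl.camera_model(/cm(/; s/^from plant import ctrl/from plant import ctrl\nfrom functools import lru_cache\n@lru_cache\ndef cm(c): return ctrl.camera_model(c)/' h.py; sed -i 's/^def cm(c): return cm(c)/def cm(c): return ctrl.camera_model(c)/' h.py
cat > rect.py <<'E'
from h import *
np.set_printoptions(precision=4,suppress=True)
D=np.load("top0.npy");P=cv2.imread("pics/top0.png")
m=cm("top");K=np.array(m["intrinsics"]);k=m["k1"];E=np.array(m["extrinsics"])
pts=[]
for v in range(int(80+225/3),int(80+320/3)):
    for u in range(180+160//3,180+545//3):
        if D[v,u]>0: pts.append(pt("top",(u,v),D[v,u]))
pts=np.array(pts)
for _ in range(3):
    A=np.c_[pts[:,:2],np.ones(len(pts))];co,*_=np.linalg.lstsq(A,pts[:,2],rcond=None);r=abs(A@co-pts[:,2]);pts=pts[r<max(.004,2*np.median(r))]
print("plane",co,"tilt",np.hypot(*co[:2]),"yaw", np.arctan2(-co[1],-co[0]))
H=900;x0,y0=.85,.33
jj,ii=np.meshgrid(np.arange(1000),np.arange(H))
X=x0-ii*.0005;Y=y0-jj*.0005;Z=co[0]*X+co[1]*Y+co[2]
C=np.stack([X,Y,Z],-1)@E[:3,:3].T+E[:3,3];s=C[...,:2]/C[...,2:];s=s*(1+k*(s**2).sum(-1,keepdims=True))
o=cv2.remap(P,(s[...,0]*K[0,0]+K[0,2]).astype('f4'),(s[...,1]*K[1,1]+K[1,2]).astype('f4'),cv2.INTER_CUBIC)
cv2.imwrite("pics/ortho.png",o[300:800,100:900])
g=cv2.cvtColor(o,cv2.COLOR_BGR2GRAY)
for uv in((266.7,210),(336.7,202.3)):
    q=onz("top",uv,.19);j,i=int((y0-q[1])/.0005),int((x0-q[0])/.0005)
    w=g[i-62:i+62,j-62:j+62]
    for th in(85,100,120):
        b=((w<th)).astype('u1')
        n,l,st,ce=cv2.connectedComponentsWithStats(b)
        a=l[62,62]
        if a:
            cs=max(cv2.findContours((l==a).astype('u1'),0,1)[0],key=cv2.contourArea)
            R=cv2.minAreaRect(cs);print(th,q,"rect mm",np.array(R[1])*.5,R[2],"ctr",x0-(i-62+R[0][1])*.0005,y0-(j-62+R[0][0])*.0005)
E
python3 rect.py
```

```text
plane [-0.1399 -0.0158  0.2657] tilt 0.14077183102572316 yaw 0.11230527996640971
85 [0.5102 0.1442 0.19  ] rect mm [62.0562 27.822 ] 85.91438293457031 ctr 0.5114352798461914 0.14540609359741213
100 [0.5102 0.1442 0.19  ] rect mm [62.7931 29.0965] 85.68397521972656 ctr 0.5112300033569336 0.14538999938964844
120 [0.5102 0.1442 0.19  ] rect mm [63.8374 44.3126] 86.53176879882812 ctr 0.5109306983947753 0.1522685241699219
85 [ 0.534  -0.0439  0.19  ] rect mm [62.1823 28.2079] 84.4006576538086 ctr 0.534812831878662 -0.04264090347290039
100 [ 0.534  -0.0439  0.19  ] rect mm [63.3434 29.3007] 84.4006576538086 ctr 0.5348176879882812 -0.04264042472839352
120 [ 0.534  -0.0439  0.19  ] rect mm [65.9027 44.26  ] 84.17366027832031 ctr 0.5347953453063965 -0.036194353103637666
```

View pics/ortho.png

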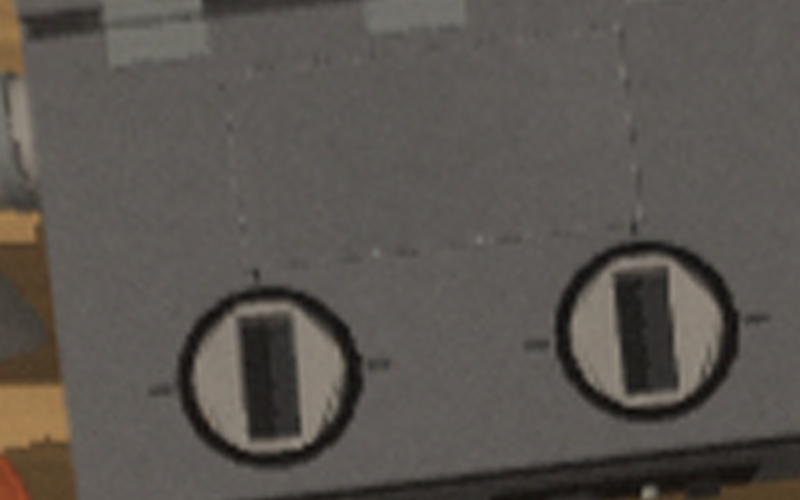

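The rectified view puts the rotor centres at about (.512,.145) and (.5345,-.0435). They are 190 mm apart, as specified, with extractor yaw ≈0.115 and both slots within about 0.03 of free. I'll move above the left one with the gripper shut.

Emit:
{"name": "carry_out", "arguments": {
  "deltas": [-0.04,-0.036,-0.03,0,0,0.1,-0.085,-0.076,-0.06,0,0,0.22,-0.13,-0.117,-0.07,0,0,0.35,-0.175,-0.158,-0.07,0,0,0.48,-0.22,-0.198,-0.07,0,0,0.6],
  "grip": 0
}}

```text
time: 1.42
eef_pos: [0.3233, 0.4131, 0.265]
tcp_rot: [0.404, 0.915, 0.001, 0.0]
contact_force: [1.1, -0.6, 0.9]
opening: -0.006
finger_force: 0.0
```

Run:
```python
from h import *
from scipy.spatial.transform import Rotation as R
s=ctrl.get_state();r=R.from_quat(s["tcp_rot"]);M=r.as_matrix()
print(s["time"],s["eef_pos"],s["opening"],M.round(3))
print("tool delta",M.T@(np.array([.512,.145,.26])-s["eef_pos"]),"turn",np.arctan2(M[1,1],M[0,1])-.085)
# cross-check of rotor centres in the scene camera
P=cv2.imread("pics/scene0.png");co=[-.1399,-.0158,.2657]
m=cm("scene");K=np.array(m["intrinsics"]);k=m["k1"];E=np.array(m["extrinsics"]);out=[]
for cx,cy in((.512,.145),(.5345,-.0435)):
    X,Y=np.meshgrid(cx+.07-np.arange(280)*.0005,cy+.07-np.arange(280)*.0005,indexing='ij');Z=co[0]*X+co[1]*Y+co[2]+.002
    C=np.stack([X,Y,Z],-1)@E[:3,:3].T+E[:3,3];t=C[...,:2]/C[...,2:];t=t*(1+k*(t**2).sum(-1,keepdims=True))
    o=cv2.remap(P,(t[...,0]*K[0,0]+K[0,2]).astype('f4'),(t[...,1]*K[1,1]+K[1,2]).astype('f4'),cv2.INTER_CUBIC);out.append(o)
o=np.hstack(out)
for x in(140,420): cv2.circle(o,(x,140),76,(0,255,0),1);cv2.circle(o,(x,140),1,(0,255,0),1)
cv2.imwrite("pics/xc.png",o)
```

```text
1.425 [0.32334458 0.41312404 0.2649595 ] -0.006181284152467795 [[-0.673  0.739  0.001]
 [ 0.739  0.673  0.001]
 [-0.     0.002 -1.   ]]
tool delta [-0.32527028 -0.04099513  0.00496066] turn 0.6534923747722134
```

View pics/xc.png

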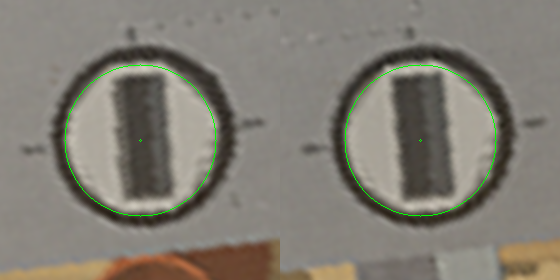

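The scene-camera cross-check shows the rings about 2 mm farther in x and 2 mm less in y (ring centres at (144,136) and (423,136) against the guess at 140). I take the average: left (.513,.144), right (.5355,-.0445).

Emit:
{"name": "carry_out", "arguments": {
  "deltas": [-0.06,-0.008,0,0,0,0.13,-0.12,-0.016,0,0,0,0.26,-0.18,-0.024,0,0,0,0.39,-0.24,-0.032,0,0,0,0.52,-0.29,-0.038,0,0,0,0.65]
}}

```text
time: 2.05
eef_pos: [0.4914, 0.1732, 0.2646]
tcp_rot: [0.676, 0.737, 0.0, 0.0]
contact_force: [1.1, 0.2, -0.2]
opening: 0.003
finger_force: 0.0
```

```bash
cat > st.py <<'E'
from h import *;import sys
from scipy.spatial.transform import Rotation as R
t=np.array(eval(sys.argv[1]));yw=float(sys.argv[2])
s=ctrl.get_state();M=R.from_quat(s["tcp_rot"]).as_matrix()
print("t",s["time"],s["eef_pos"].round(4),"F",s["contact_force"].round(1),"Tq",s["wrist_torque"].round(2),"q",s["qpos"].round(2))
y=np.arctan2(M[1,1],M[0,1]);print("yaw_y",round(y,3),"delta",(M.T@(t-s["eef_pos"])).round(4),"turn",round(y-yw,3),"tilt",M[:2,2].round(4))
E
python3 st.py "[.513,.144,.23]" .085
```

```text
t 2.05 [0.4914 0.1732 0.2646] F [ 1.1  0.2 -0.2] Tq [ 0.04 -0.03 -0.01] q [ 0.14 -0.11  1.87  0.    1.38  0.06]
yaw_y 0.087 delta [-0.031   0.019   0.0346] turn 0.002 tilt [0.0009 0.0002]
```

Emit:
{"name": "carry_out", "arguments": {
  "deltas": [-0.031,0.019,0.02,0,0,0,-0.031,0.019,0.036,0,0,0,-0.031,0.019,0.036,0,0,0]
}}

```text
time: 2.42
eef_pos: [0.5107, 0.1464, 0.2263]
tcp_rot: [0.674, 0.739, -0.001, -0.002]
contact_force: [0.2, 0.5, 0.1]
opening: 0.002
finger_force: 0.0
```

```bash
python3 st.py "[.513,.144,.18]" .085
python3 - <<'E'
from h import *
a=ctrl.read_camera("top")[0][:,:,::-1];b=ctrl.read_camera("scene")[0][:,:,::-1]
f=lambda p,u,v:cv2.resize(p[v-50:v+50,u-50:u+50],(400,400),interpolation=cv2.INTER_CUBIC)
cv2.imwrite("pics/l1.png",np.hstack([f(a,267,205),f(b,372,150)]))
E
```

```text
t 2.425 [0.5107 0.1464 0.2263] F [0.2 0.5 0.1] Tq [-0.03  0.04 -0.02] q [ 0.09 -0.06  1.89  0.    1.31 -0.  ]
yaw_y 0.092 delta [-0.0026  0.0023  0.0463] turn 0.007 tilt [-0.0041  0.0001]
```

View pics/l1.png

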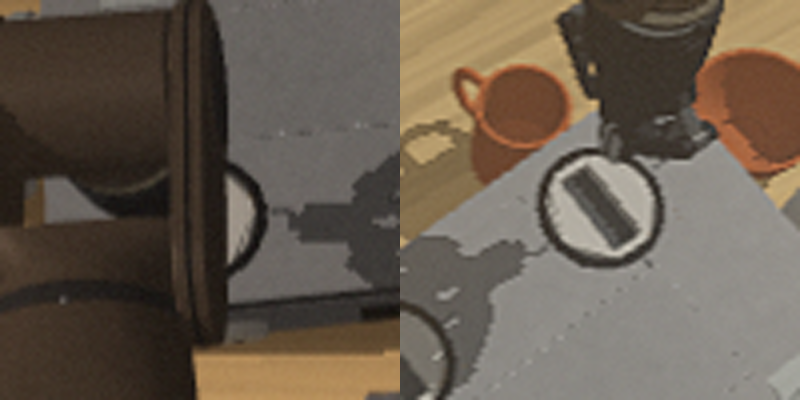

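The top view is blocked by the arm. In the scene view the finger sits above and behind the left rotor, which fits parallax at z .226. I'll descend to just above the rotor and settle.

Emit:
{"name": "carry_out", "arguments": {
  "deltas": [0,0,0.024,0,0,0,0,0,0.024,0,0,0,0,0,0.024,0,0,0]
}}

```text
time: 2.9
eef_pos: [0.5124, 0.1468, 0.2056]
tcp_rot: [0.673, 0.739, 0.001, 0.001]
contact_force: [-0.6, 0.2, 0.4]
opening: -0.004
finger_force: 0.0
```

```bash
python3 st.py "[.513,.144,.18]" .085
python3 - <<'E'
from h import *
b=ctrl.read_camera("scene")[0][:,:,::-1]
cv2.imwrite("pics/l2.png",cv2.resize(b[115:185,325:415],(720,560),interpolation=cv2.INTER_CUBIC))
m=cm("scene");K=np.array(m["intrinsics"]);E=np.array(m["extrinsics"])
c=E[:3,:3]@ctrl.get_state()["eef_pos"]+E[:3,3];t=c[:2]/c[2];t*=1+m["k1"]*(t@t);print("crop px",((t*K[0,0]+K[:2,2])-[325,115])*8)
E
```

```text
t 2.9 [0.5124 0.1468 0.2056] F [-0.6  0.2  0.4] Tq [-0.02 -0.04 -0.09] q [ 0.09 -0.04  1.91  0.    1.27 -0.  ]
yaw_y 0.093 delta [-0.0029  0.0003  0.0256] turn 0.008 tilt [0.0018 0.0002]
crop px [384.02905597 266.54763136]
```

View pics/l2.png

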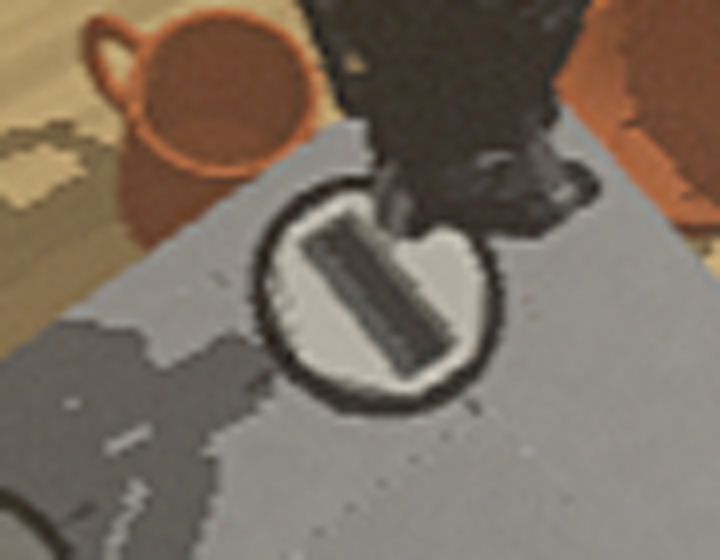

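The projected TCP falls at crop (384,266), but the visible dark tip ends near (405,238), so I check this in depth.

Run:
```python
from h import *
np.set_printoptions(precision=3,suppress=True,linewidth=150)
p,D=ctrl.read_camera("scene");s=ctrl.get_state();print(s["eef_pos"],s["opening"])
L=[]
for v in range(120,160):
    for u in range(355,405):
        if D[v,u]>0:
            q=pt("scene",(u,v),D[v,u])
            if q[2]>.203 and abs(q[0]-.513)<.08 and abs(q[1]-.145)<.08: L.append([u,v,*q,p[v,u].mean()])
L=np.array(L);L=L[L[:,4].argsort()];print(len(L))
for lo in np.arange(.203,.29,.01):
    w=L[(L[:,4]>=lo)&(L[:,4]<lo+.01)]
    if len(w): print(round(lo,3),len(w),"x",w[:,2].min(),w[:,2].max(),"y",w[:,3].min(),w[:,3].max(),"uv",w[:,:2].mean(0))
```

```text
[0.513 0.147 0.206] -0.001459489180643953
667
0.243 9 x 0.512036956842307 0.5256478643244215 y 0.1340813438912467 0.14761040403020814 uv [374.333 143.778]
0.253 18 x 0.5016506858187822 0.5269213591498376 y 0.13423389419347687 0.1500077544745349 uv [373.778 141.389]
0.263 19 x 0.5026223343587356 0.5276191088357715 y 0.13378021938889528 0.1434727982108148 uv [374.105 140.053]
0.273 12 x 0.5106071208247027 0.5276047855829006 y 0.13385760392186685 0.14155379858180447 uv [374.333 138.   ]
0.283 25 x 0.4898399025272414 0.5429827489750245 y 0.1311213113280538 0.14078018092984956 uv [374.16 136.  ]
```

Run:
```python
from h import *
np.set_printoptions(precision=0,suppress=True,linewidth=200)
p,D=ctrl.read_camera("scene")
for v in range(138,156): print(v,[ (int(1000*pt("scene",(u,v),D[v,u])[2]) if D[v,u]>0 else 0, int(p[v,u].mean())) for u in range(366,384)])
```

```text
138 [(198, 44), (198, 54), (199, 57), (198, 63), (252, 53), (266, 63), (271, 84), (275, 67), (279, 64), (289, 63), (291, 51), (294, 51), (290, 54), (294, 50), (295, 51), (298, 61), (297, 62), (299, 61)]
139 [(197, 81), (196, 137), (197, 157), (199, 165), (196, 150), (263, 98), (266, 77), (272, 67), (276, 84), (280, 87), (287, 60), (290, 49), (284, 51), (287, 51), (298, 52), (298, 55), (302, 54), (305, 60)]
140 [(197, 176), (198, 191), (196, 175), (195, 176), (193, 179), (259, 137), (261, 67), (268, 66), (273, 91), (271, 102), (272, 79), (276, 48), (281, 52), (296, 53), (296, 52), (304, 52), (307, 53), (310, 52)]
141 [(192, 188), (192, 167), (189, 117), (194, 148), (194, 173), (254, 133), (261, 68), (263, 65), (267, 92), (264, 91), (267, 65), (272, 50), (272, 51), (291, 49), (296, 49), (300, 51), (303, 50), (307, 51)]
142 [(193, 118), (187, 80), (186, 80), (191, 102), (197, 121), (248, 113), (255, 66), (258, 71), (263, 98), (255, 80), (261, 51), (266, 49), (264, 45), (259, 50), (292, 50), (295, 48), (299, 46), (303, 50)]
143 [(184, 85), (178, 66), (181, 61), (183, 96), (189, 113), (19
[... 1984 characters left out ...]
 149), (190, 176), (191, 173), (190, 170), (187, 170), (189, 176)]
153 [(193, 177), (179, 162), (179, 119), (179, 86), (179, 91), (178, 78), (178, 66), (178, 63), (178, 63), (179, 63), (179, 66), (182, 88), (181, 99), (191, 152), (190, 178), (189, 173), (191, 169), (191, 177)]
154 [(192, 172), (190, 178), (180, 164), (179, 116), (179, 85), (176, 90), (179, 81), (182, 63), (178, 66), (176, 67), (177, 60), (178, 73), (180, 93), (189, 100), (187, 151), (191, 175), (187, 171), (185, 176)]
155 [(193, 172), (193, 172), (189, 178), (181, 152), (177, 84), (179, 86), (177, 92), (179, 77), (178, 63), (178, 64), (178, 62), (178, 60), (176, 70), (182, 92), (188, 100), (190, 151), (191, 175), (187, 178)]
```

The xy of the fingers agrees with the rotor, apart from a 2–3 mm y correction. The rendered finger end looks higher than the TCP, so I settle the height by gentle contact.

Emit:
{"name": "carry_out", "arguments": {
  "deltas": [-0.003,0,0.005,0,0,0,-0.003,0,0.01,0,0,0,-0.003,0,0.015,0,0,0,-0.003,0,0.018,0,0,0,-0.003,0,0.018,0,0,0]
}}

```text
time: 3.68
eef_pos: [0.5122, 0.1431, 0.1857]
tcp_rot: [0.674, 0.739, -0.0, -0.0]
contact_force: [-0.8, -0.5, 0.0]
opening: 0.003
finger_force: 0.0
```

```bash
python3 st.py "[.513,.144,.165]" .085
```

```text
t 3.675 [0.5122 0.1431 0.1857] F [-0.8 -0.5  0. ] Tq [ 0.03 -0.   -0.01] q [ 0.08 -0.02  1.94 -0.    1.23 -0.01]
yaw_y 0.092 delta [0.0008 0.0009 0.0207] turn 0.007 tilt [-0.0009 -0.0001]
```

Emit:
{"name": "carry_out", "arguments": {
  "deltas": [0,0,0.004,0,0,0,0,0,0.008,0,0,0,0,0,0.012,0,0,0,0,0,0.012,0,0,0]
}}

```text
time: 4.18
eef_pos: [0.5121, 0.1431, 0.1736]
tcp_rot: [0.674, 0.739, -0.0, -0.0]
contact_force: [-0.7, -0.5, 0.3]
opening: 0.001
finger_force: 0.0
```

```bash
python3 st.py "[.513,.144,.165]" .085
python3 - <<'E'
from h import *
p,D=ctrl.read_camera("scene")
cv2.imwrite("pics/l3.png",cv2.resize(p[115:185,325:415,::-1],(720,560),interpolation=cv2.INTER_CUBIC))
for uv in((345,178),(360,185),(400,160),(335,170),(355,170)): print(uv,pt("scene",uv,dmed(D,uv)).round(3))
E
```

```text
t 4.175 [0.5121 0.1431 0.1736] F [-0.7 -0.5  0.3] Tq [ 0.04 -0.04 -0.01] q [ 0.08 -0.01  1.95  0.    1.21 -0.01]
yaw_y 0.092 delta [0.0008 0.001  0.0086] turn 0.007 tilt [-0.0011 -0.0001]
(345, 178) [0.542 0.037 0.188]
(360, 185) [0.579 0.062 0.184]
(400, 160) [0.574 0.2   0.181]
(335, 170) [0.509 0.025 0.193]
(355, 170) [0.536 0.073 0.189]
```

View pics/l3.png

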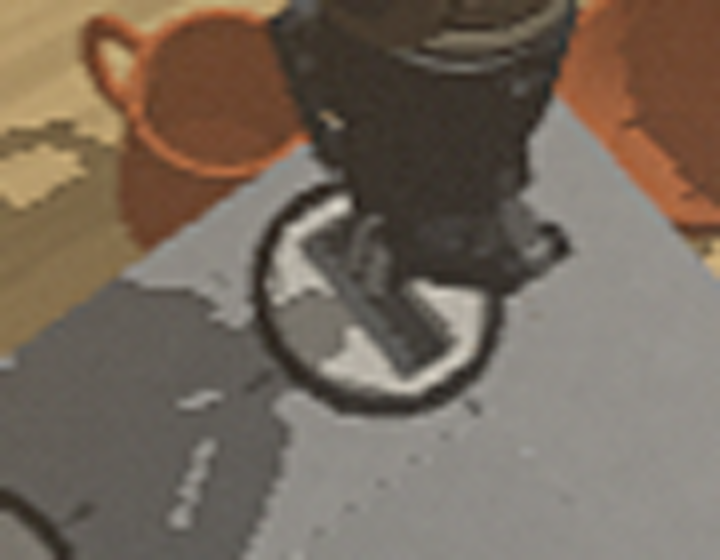

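The tip shows at crop (375,290), still above the slot floor, so the real finger end is about 35 mm above the reported TCP. I check its xy against the slot in this same camera.

```bash
cat > fz.py <<'E'
from h import *
import sys
cx,cy=eval(sys.argv[1])
np.set_printoptions(precision=4,suppress=True)
p,D=ctrl.read_camera("scene");Q=np.array([[u,v,*pt("scene",(u,v),D[v,u])] for v in range(115,230) for u in range(290,410) if D[v,u]>0])
Q=Q[(abs(Q[:,2]-cx)<.05)&(abs(Q[:,3]-cy)<.05)]
for lo in np.arange(.201,.28,.006):
    w=Q[(Q[:,4]>=lo)&(Q[:,4]<lo+.006)]
    if len(w): print(round(lo,3),len(w),"x",w[:,2].min(),w[:,2].max(),"y",w[:,3].min(),w[:,3].max())
E
python3 fz.py .513,.144
```

```text
0.201 7 x 0.46590410373627167 0.47994980085873445 y 0.10905687713013575 0.13848193423419408
0.207 1 x 0.5205176345555808 0.5205176345555808 y 0.137063983499564 0.137063983499564
0.213 4 x 0.5082174627354289 0.5205720866878835 y 0.13112294658398754 0.1331722153029495
0.219 9 x 0.503800545896455 0.5265368979013663 y 0.13154325868891165 0.1454238628329642
0.225 10 x 0.5010063377748231 0.527024730407102 y 0.13015605513859732 0.13685550080368672
0.231 11 x 0.5004565554589345 0.5287418899832301 y 0.1306720306423866 0.1395536339965127
0.237 7 x 0.5092333995447793 0.5240096731955205 y 0.13120551204424127 0.13721343680869916
0.243 7 x 0.5087223204844117 0.5273618000700999 y 0.13056044287670174 0.13738866117913917
0.249 7 x 0.5057644862199018 0.5302436246712862 y 0.12861593370854243 0.1370596443464096
0.255 21 x 0.4906070661572204 0.5444460712665445 y 0.12792761914127276 0.13726250439155582
0.261 42 x 0.4813838679142186 0.5468532196581266 y 0.12605124712697843 0.15451810787711884
0.267 33 x 0.4768670939113659 0.5536198522017654 y 0.12638625571078205 0.15587698248751122
0.273 22 x 0.4662755513621162 0.5555385263907058 y 0.12486021733564885 0.13662171336798698
0.279 38 x 0.46561829456505566 0.5619541634568525 y 0.12277655656439435 0.14612714791278913
```

Emit:
{"name": "carry_out", "arguments": {
  "deltas": [0.0,0,0.006,0,0,0,0.0,0,0.012,0,0,0,0.0,0,0.018,0,0,0,0.0,0,0.023,0,0,0,0.0,0,0.023,0,0,0]
}}

```text
time: 4.9
eef_pos: [0.512, 0.1431, 0.1505]
tcp_rot: [0.674, 0.739, -0.0, -0.0]
contact_force: [-0.0, -0.2, 0.6]
opening: 0.001
finger_force: 0.0
```

```bash
python3 st.py "[.513,.144,.130]" .085
```

```text
t 4.9 [0.512  0.1431 0.1505] F [-0.  -0.2  0.6] Tq [-0.    0.02  0.03] q [ 0.08  0.01  1.97 -0.    1.16 -0.01]
yaw_y 0.092 delta [0.0008 0.0011 0.0205] turn 0.007 tilt [-0.0013 -0.0001]
```

Emit:
{"name": "carry_out", "arguments": {
  "deltas": [0.0,0,0.004,0,0,0,0.0,0,0.008,0,0,0,0.0,0,0.012,0,0,0,0.0,0,0.016,0,0,0,0.0,0,0.016,0,0,0]
}}

```text
time: 5.52
eef_pos: [0.5123, 0.1431, 0.1349]
tcp_rot: [0.674, 0.739, -0.0, -0.0]
contact_force: [-0.6, -0.6, 1.5]
opening: -0.001
finger_force: 0.5
```

```bash
python3 st.py "[.513,.144,.130]" .085
python3 - <<'E'
from h import *
p,D=ctrl.read_camera("scene")
for uv in((345,178),(360,185),(335,170),(355,170),(318,190)): print(uv,pt("scene",uv,dmed(D,uv)).round(3))
E
```

```text
t 5.525 [0.5123 0.1431 0.1349] F [-0.6 -0.6  1.5] Tq [0.02 0.1  0.05] q [ 0.08  0.03  1.98 -0.    1.13 -0.01]
yaw_y 0.092 delta [0.0008 0.0008 0.0049] turn 0.007 tilt [-0.0003 -0.    ]
(345, 178) [0.539 0.039 0.182]
(360, 185) [0.577 0.063 0.178]
(335, 170) [0.505 0.027 0.185]
(355, 170) [0.533 0.075 0.182]
(318, 190) [ 0.527 -0.041  0.172]
```

Contact: the hatch has dropped about 8 mm and the finger end is at floor depth, so it is in the slot. Pressing on.

Emit:
{"name": "carry_out", "arguments": {
  "deltas": [0.0,0,0.004,0,0,0,0.0,0,0.008,0,0,0,0.0,0,0.012,0,0,0,0.0,0,0.015,0,0,0,0.0,0,0.015,0,0,0]
}}

```text
time: 6.2
eef_pos: [0.5127, 0.1432, 0.1202]
tcp_rot: [0.674, 0.739, 0.0, 0.0]
contact_force: [-0.3, -0.0, 3.5]
opening: 0.002
finger_force: 1.7
```

```bash
cat > hz.py <<'E'
from h import *
p,D=ctrl.read_camera("scene")
q=np.array([pt("scene",(u,v),D[v,u]) for v in range(168,200) for u in range(340,375) if D[v,u]>0])
A=np.c_[q[:,:2],np.ones(len(q))];co=np.linalg.lstsq(A,q[:,2],rcond=None)[0];print("hatch plane",co.round(4),"at L",(co@[.513,.144,1]).round(4),"at R",(co@[.5355,-.0445,1]).round(4))
E
python3 st.py "[.513,.144,.118]" .085; python3 hz.py
```

```text
t 6.2 [0.5127 0.1432 0.1202] F [-0.3 -0.   3.5] Tq [ 0.02  0.1  -0.01] q [ 0.08  0.05  1.99  0.    1.1  -0.01]
yaw_y 0.092 delta [0.0008 0.0003 0.0022] turn 0.007 tilt [0.0007 0.0001]
hatch plane [-0.002  -0.0035  0.1697] at L 0.1681 at R 0.1687
```

Emit:
{"name": "carry_out", "arguments": {
  "deltas": [0.0,0,0.003,0,0,0,0.0,0,0.005,0,0,0,0.0,0,0.005,0,0,0]
}}

```text
time: 6.62
eef_pos: [0.513, 0.1432, 0.1159]
tcp_rot: [0.674, 0.739, 0.0, 0.0]
contact_force: [-0.5, -0.2, 6.5]
opening: 0.004
finger_force: 3.1
```

```bash
python3 st.py "[.511,.144,.118]" .085; python3 hz.py
```

```text
t 6.625 [0.513  0.1432 0.1159] F [-0.5 -0.2  6.5] Tq [ 0.03  0.11 -0.03] q [ 0.08  0.05  1.99  0.    1.09 -0.01]
yaw_y 0.092 delta [ 0.001  -0.0019 -0.0021] turn 0.007 tilt [0.0012 0.0001]
hatch plane [0.0183 0.0031 0.1544] at L 0.1643 at R 0.1641
```

Emit:
{"name": "carry_out", "arguments": {
  "deltas": [0.0,0,0.002,0,0,0,0.0,0,0.004,0,0,0,0.0,0,0.004,0,0,0]
}}

```text
time: 7.05
eef_pos: [0.5131, 0.1432, 0.1157]
tcp_rot: [0.674, 0.739, -0.0, 0.0]
contact_force: [-8.8, -1.4, 22.3]
opening: 0.0
finger_force: 10.9
```

```bash
python3 st.py "[.511,.144,.118]" .085; python3 hz.py
```

```text
t 7.05 [0.5131 0.1432 0.1157] F [-8.8 -1.4 22.3] Tq [-0.2   1.57  0.  ] q [ 0.08  0.05  1.99 -0.    1.09 -0.01]
yaw_y 0.093 delta [ 0.001  -0.0021 -0.0023] turn 0.008 tilt [ 0.0004 -0.0004]
hatch plane [0.0188 0.002  0.1542] at L 0.1642 at R 0.1642
```

Firm stop. I back off slightly and turn clockwise.

Emit:
{"name": "carry_out", "arguments": {
  "deltas": [0,-0.001,-0.0015,0,0,0.15,0,-0.001,-0.0015,0,0,0.3,0,-0.001,-0.0015,0,0,0.45,0,-0.001,-0.0015,0,0,0.6,0,-0.001,-0.0015,0,0,0.75]
}}

```text
time: 7.72
eef_pos: [0.5145, 0.1434, 0.1158]
tcp_rot: [0.899, 0.439, 0.004, 0.001]
contact_force: [1.5, 1.1, 11.4]
opening: 0.002
finger_force: 6.9
```

```bash
python3 st.py "[.511,.144,.1157]" -1.68; python3 hz.py
```

```text
t 7.725 [0.5145 0.1434 0.1158] F [ 1.5  1.1 11.4] Tq [ 0.11 -0.14  0.06] q [0.08 0.05 2.   0.   1.09 0.74]
yaw_y -0.663 delta [-0.0017 -0.0031  0.0001] turn 1.017 tilt [0.0076 0.001 ]
hatch plane [0.0181 0.0089 0.1543] at L 0.1648 at R 0.1636
```

Emit:
{"name": "carry_out", "arguments": {
  "deltas": [0,0,0,0,0,0.15,0,0,0,0,0,0.3,0,0,0,0,0,0.45,0,0,0,0,0,0.6,0,0,0,0,0,0.75]
}}

```text
time: 8.4
eef_pos: [0.5138, 0.1411, 0.1158]
tcp_rot: [0.997, 0.08, 0.002, 0.002]
contact_force: [-2.6, -5.7, 14.5]
opening: 0.0
finger_force: 9.1
```

```bash
python3 st.py "[.511,.144,.1157]" -1.68
```

```text
t 8.4 [0.5138 0.1411 0.1158] F [-2.6 -5.7 14.5] Tq [-1.15  0.4   0.15] q [ 0.08  0.05  2.   -0.01  1.09  1.49]
yaw_y -1.411 delta [-0.0023 -0.0033  0.0001] turn 0.269 tilt [ 0.005  -0.0046]
```

Emit:
{"name": "carry_out", "arguments": {
  "deltas": [0,0,0,0,0,0.1,0,0,0,0,0,0.2,0,0,0,0,0,0.27,0,0,0,0,0,0.27]
}}

```text
time: 8.9
eef_pos: [0.5129, 0.1403, 0.1158]
tcp_rot: [0.999, -0.053, 0.001, 0.003]
contact_force: [-4.6, -8.8, 15.2]
opening: 0.003
finger_force: 10.0
```

```bash
python3 st.py "[.511,.144,.1157]" -1.68
```

```text
t 8.9 [0.5129 0.1403 0.1158] F [-4.6 -8.8 15.2] Tq [-1.41  0.7   0.06] q [ 0.08  0.05  2.   -0.01  1.09  1.76]
yaw_y -1.677 delta [-0.0023 -0.0034  0.    ] turn 0.003 tilt [ 0.0025 -0.0062]
```

Emit:
{"name": "carry_out", "arguments": {
  "deltas": [0,0,0,0,0,0.06,0,0,0,0,0,0.12,0,0,0,0,0,0.12]
}}

```text
time: 9.28
eef_pos: [0.5125, 0.14, 0.1158]
tcp_rot: [0.994, -0.113, 0.001, 0.003]
contact_force: [-5.3, -9.2, 16.1]
opening: 0.0
finger_force: 10.5
```

```bash
python3 st.py "[.511,.144,.1157]" -1.68
```

```text
t 9.275 [0.5125 0.14   0.1158] F [-5.3 -9.2 16.1] Tq [-1.5   0.92  0.06] q [ 0.08  0.05  2.   -0.01  1.09  1.88]
yaw_y -1.796 delta [-0.0023 -0.0035  0.    ] turn -0.116 tilt [ 0.0013 -0.007 ]
```

Emit:
{"name": "carry_out", "arguments": {
  "deltas": [0,0,0,0,0,0.08,0,0,0,0,0,0.16,0,0,0,0,0,0.16]
}}

```text
time: 9.65
eef_pos: [0.5119, 0.1399, 0.1157]
tcp_rot: [0.981, -0.192, 0.001, 0.004]
contact_force: [-6.3, -9.3, 17.3]
opening: 0.003
finger_force: 11.8
```

```bash
python3 st.py "[.511,.144,.1157]" -1.68;  python3 - <<'E'
from h import *
b=ctrl.read_camera("scene")[0][:,:,::-1]
cv2.imwrite("pics/l4.png",cv2.resize(b[115:185,325:415],(720,560),interpolation=cv2.INTER_CUBIC))
E
```

```text
t 9.65 [0.5119 0.1399 0.1157] F [-6.3 -9.3 17.3] Tq [-1.61  1.17  0.03] q [ 0.08  0.05  2.   -0.01  1.1   2.04]
yaw_y -1.956 delta [-0.0024 -0.0035  0.    ] turn -0.276 tilt [-0.0004 -0.0074]
```

View pics/l4.png

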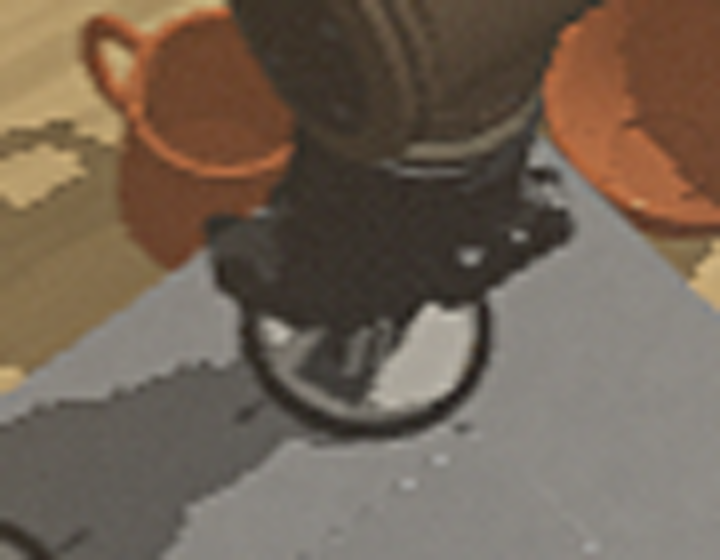

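The crop shows the slot turned about 65–70° (visible edges (380,400)→(430,310)) while the finger has gone farther. The shut fingertip is slim enough to slip inside the slot. I'll spread the fingers in the slot so they bear on its walls and keep driving it clockwise.

Emit:
{"name": "carry_out", "arguments": {
  "deltas": [0,0,0.001,0,0,0,0,0,0.001,0,0,0,0,0,0.001,0,0,0,0,0,0.001,0,0,0],
  "grip": 20,
  "grip_force": 20
}}

```text
time: 10.2
eef_pos: [0.5119, 0.14, 0.1158]
tcp_rot: [0.981, -0.192, 0.0, 0.004]
contact_force: [-9.6, -9.0, 22.2]
opening: 0.025
finger_force: 21.1
```

```bash
python3 st.py "[.511,.144,.1157]" -1.6; python3 hz.py
```

```text
t 10.2 [0.5119 0.14   0.1158] F [-9.6 -9.  22.2] Tq [-1.57  1.57 -0.02] q [ 0.08  0.05  2.   -0.01  1.1   2.04]
yaw_y -1.956 delta [-0.0023 -0.0034  0.0001] turn -0.356 tilt [-0.0006 -0.0072]
hatch plane [0.0193 0.0024 0.1539] at L 0.1641 at R 0.1641
```

Emit:
{"name": "carry_out", "arguments": {
  "deltas": [0,0,0,0,0,-0.12,0,0,0,0,0,-0.24,0,0,0,0,0,-0.36,0,0,0,0,0,-0.36],
  "grip": 25,
  "grip_force": 40
}}

```text
time: 10.75
eef_pos: [0.5131, 0.1409, 0.1158]
tcp_rot: [1.0, -0.013, 0.002, 0.002]
contact_force: [-5.2, -7.6, 17.8]
opening: 0.054
finger_force: 44.7
```

```bash
python3 st.py "[.511,.144,.1157]" -1.6
```

```text
t 10.75 [0.5131 0.1409 0.1158] F [-5.2 -7.6 17.8] Tq [-1.14  0.94 -0.01] q [ 0.08  0.05  2.   -0.01  1.09  1.68]
yaw_y -1.596 delta [-0.0022 -0.003   0.0001] turn 0.004 tilt [ 0.003  -0.0048]
```

Emit:
{"name": "carry_out", "arguments": {
  "deltas": [0,0,0,0,0,0.0,0,0,0,0,0,-0.12,0,0,0,0,0,-0.24,0,0,0,0,0,-0.36,0,0,0,0,0,-0.36]
}}

```text
time: 11.38
eef_pos: [0.514, 0.1422, 0.1158]
tcp_rot: [0.986, 0.166, 0.003, 0.001]
contact_force: [-3.7, -4.2, 17.1]
opening: 0.055
finger_force: 45.0
```

```bash
python3 st.py "[.511,.144,.1157]" -1.6
```

```text
t 11.375 [0.514  0.1422 0.1158] F [-3.7 -4.2 17.1] Tq [-0.5   0.57  0.1 ] q [ 0.08  0.05  2.   -0.    1.09  1.32]
yaw_y -1.237 delta [-0.0022 -0.0026  0.0001] turn 0.363 tilt [ 0.0056 -0.0018]
```

Emit:
{"name": "carry_out", "arguments": {
  "deltas": [0,0,-0.001,0,0,0,0,0,-0.001,0,0,-0.15,0,0,-0.001,0,0,-0.3,0,0,-0.001,0,0,-0.45,0,0,-0.001,0,0,-0.6],
  "grip": 0
}}

```text
time: 12.0
eef_pos: [0.5143, 0.1432, 0.1158]
tcp_rot: [0.892, 0.452, 0.003, 0.001]
contact_force: [-0.7, -0.1, 11.6]
opening: -0.004
finger_force: 5.8
```

Emit:
{"name": "carry_out", "arguments": {
  "deltas": [0,0,0,0,0,0,0,0,0,0,0,0,0,0,0,0,0,0,0,0,0,0,0,0],
  "grip": 20,
  "grip_force": 20
}}

```text
time: 12.5
eef_pos: [0.5165, 0.1413, 0.1161]
tcp_rot: [0.893, 0.45, 0.005, 0.004]
contact_force: [5.4, -5.5, 9.4]
opening: 0.196
finger_force: 15.7
```

```bash
python3 st.py "[.511,.144,.1157]" -1.6;python3 hz.py;  python3 - <<'E'
from h import *
b=ctrl.read_camera("scene")[0][:,:,::-1]
cv2.imwrite("pics/l5.png",cv2.resize(b[115:185,325:415],(720,560),interpolation=cv2.INTER_CUBIC))
E
```

```text
t 12.5 [0.5165 0.1413 0.1161] F [ 5.4 -5.5  9.4] Tq [-0.77 -0.79  0.01] q [ 0.08  0.05  1.99 -0.    1.08  0.72]
yaw_y -0.637 delta [-0.0011 -0.006   0.0003] turn 0.963 tilt [ 0.0124 -0.0034]
hatch plane [0.0179 0.0002 0.155 ] at L 0.1641 at R 0.1645
```

View pics/l5.png

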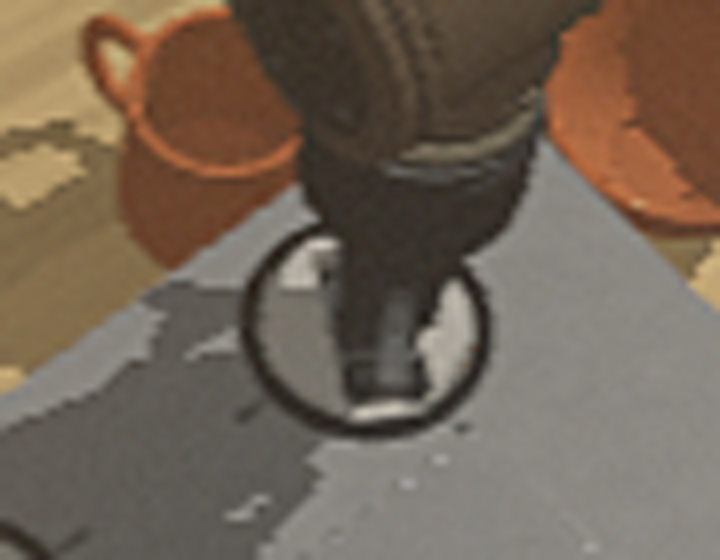

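The fingers are now spread to 17 mm and aligned in the slot (pointing straight down in the crop, about (385,380)). I turn clockwise again with real grip on the walls.

Emit:
{"name": "carry_out", "arguments": {
  "deltas": [0,0,0.002,0,0,0,0,0,0.002,0,0,0.15,0,0,0.002,0,0,0.3,0,0,0.002,0,0,0.45,0,0,0.002,0,0,0.6],
  "grip": 28
}}

```text
time: 13.22
eef_pos: [0.5144, 0.137, 0.1158]
tcp_rot: [0.986, 0.165, 0.001, 0.007]
contact_force: [-7.2, -19.2, 21.9]
opening: 0.239
finger_force: 31.9
```

```bash
python3 st.py "[.511,.144,.1157]" -1.7
```

```text
t 13.225 [0.5144 0.137  0.1158] F [ -7.2 -19.2  21.9] Tq [-3.04  1.16  0.22] q [ 0.08  0.05  1.99 -0.02  1.09  1.32]
yaw_y -1.239 delta [-0.0009 -0.0077 -0.0001] turn 0.461 tilt [ 0.0048 -0.0135]
```

Emit:
{"name": "carry_out", "arguments": {
  "deltas": [0,0,-0.001,0,0,0,0,0,-0.001,0,0,0.1,0,0,-0.001,0,0,0.2,0,0,-0.001,0,0,0.3,0,0,-0.001,0,0,0.4],
  "grip": 18
}}

```text
time: 13.85
eef_pos: [0.5112, 0.1383, 0.1159]
tcp_rot: [0.999, -0.034, -0.001, 0.006]
contact_force: [-13.7, -15.0, 24.4]
opening: 0.176
finger_force: 20.9
```

```bash
python3 st.py "[.511,.144,.1157]" -1.7
```

```text
t 13.85 [0.5112 0.1383 0.1159] F [-13.7 -15.   24.4] Tq [-2.35  2.06  0.18] q [ 0.08  0.05  2.   -0.01  1.1   1.72]
yaw_y -1.638 delta [-0.0006 -0.0056  0.0002] turn 0.062 tilt [-0.0031 -0.0111]
```

Emit:
{"name": "carry_out", "arguments": {
  "deltas": [-0.002,0.002,-0.001,0,0,0.08,-0.002,0.003,-0.001,0,0,0.16,-0.002,0.003,-0.001,0,0,0.16]
}}

```text
time: 14.22
eef_pos: [0.5106, 0.1385, 0.116]
tcp_rot: [0.994, -0.111, 0.002, 0.002]
contact_force: [-4.5, -5.0, 16.8]
opening: 0.181
finger_force: 31.7
```

```bash
python3 st.py "[.511,.144,.1157]" -1.7
```

```text
t 14.225 [0.5106 0.1385 0.116 ] F [-4.5 -5.  16.8] Tq [-0.79  0.9   0.77] q [ 0.08  0.04  2.   -0.01  1.09  1.87]
yaw_y -1.793 delta [-0.0008 -0.0054  0.0003] turn -0.093 tilt [ 0.0025 -0.0044]
```

Torque has risen to 0.77 N m, so it is at the stop. I relax and lift out, and check that the hatch stays down.

Emit:
{"name": "carry_out", "arguments": {
  "deltas": [0,0,-0.003,0,0,-0.1,0,0,-0.01,0,0,-0.12,0,0,-0.025,0,0,-0.12,0,0,-0.05,0,0,-0.12,0,0,-0.08,0,0,-0.12]
}}

```text
time: 14.85
eef_pos: [0.5076, 0.1402, 0.1921]
tcp_rot: [0.999, -0.054, -0.002, 0.0]
contact_force: [-0.1, -0.4, -0.6]
opening: 0.175
finger_force: 0.0
```

```bash
python3 st.py "[.5355,-.0445,.19]" .085;python3 hz.py;  python3 - <<'E'
from h import *
b=ctrl.read_camera("scene")[0][:,:,::-1]
cv2.imwrite("pics/l6.png",cv2.resize(b[115:225,290:430],(770,600),interpolation=cv2.INTER_CUBIC))
E
```

```text
t 14.85 [0.5076 0.1402 0.1921] F [-0.1 -0.4 -0.6] Tq [0.04 0.03 0.  ] q [ 0.08 -0.04  1.94  0.    1.25  1.76]
yaw_y -1.679 delta [0.0477 0.1806 0.002 ] turn -1.764 tilt [-0.0048 -0.0002]
hatch plane [0.0122 0.0025 0.1589] at L 0.1656 at R 0.1654
```

View pics/l6.png

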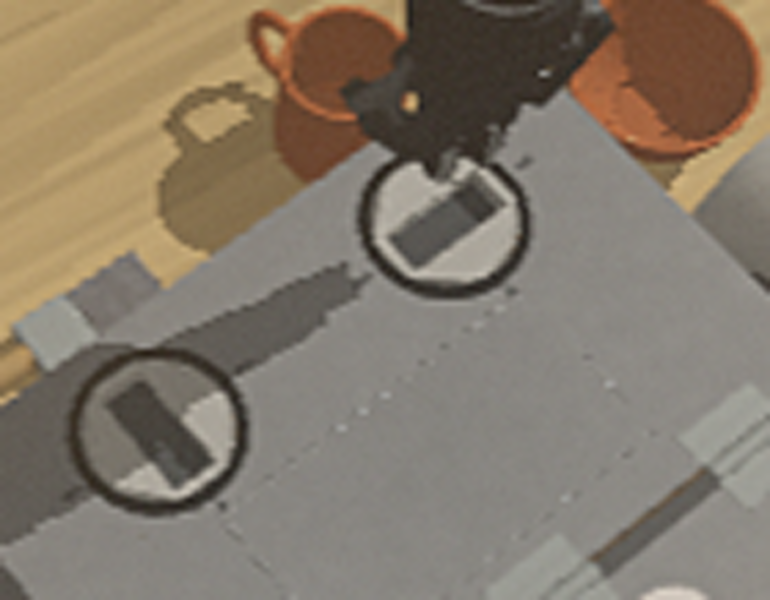

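The left slot now lies parallel to the front edge and the hatch stays flush (tilt ≈0). The right rotor centre is at crop (158,430). I move over to it.

Emit:
{"name": "carry_out", "arguments": {
  "deltas": [0.01,0.036,-0.01,0,0,-0.17,0.02,0.072,-0.02,0,0,-0.34,0.03,0.108,-0.02,0,0,-0.51,0.04,0.144,-0.02,0,0,-0.68,0.046,0.179,-0.02,0,0,-0.85],
  "grip": 0
}}

```text
time: 15.58
eef_pos: [0.5348, -0.0435, 0.2109]
tcp_rot: [0.931, 0.365, -0.001, -0.001]
contact_force: [0.6, -0.8, -0.0]
opening: 0.003
finger_force: 0.0
```

Emit:
{"name": "carry_out", "arguments": {
  "deltas": [0,0,0,0,0,-0.17,0,0,0,0,0,-0.34,0,0,0,0,0,-0.51,0,0,0,0,0,-0.68,0,0,0,0,0,-0.85],
  "grip": 18
}}

```text
time: 16.2
eef_pos: [0.5345, -0.0423, 0.2108]
tcp_rot: [0.698, 0.717, -0.001, -0.002]
contact_force: [-0.3, 0.1, 0.8]
opening: 0.177
finger_force: 0.0
```

```bash
python3 st.py "[.5336,-.0445,.16]" .09; python3 -c "
from h import *
print(onz('scene',(318.7,193.2),.1665),onz('scene',(290+444/5.5,115+225/5.5),.1665))"; python3 fz.py .5336,-.0445
```

```text
t 16.2 [ 0.5345 -0.0423  0.2108] F [-0.3  0.1  0.8] Tq [-0.05 -0.    0.03] q [-0.27 -0.03  1.9   0.    1.28 -0.3 ]
yaw_y 0.027 delta [-0.0023 -0.0008  0.0508] turn -0.063 tilt [-0.0039  0.0012]
[ 0.53434094 -0.04331607  0.1665    ] [0.5142659  0.14336494 0.1665    ]
0.243 1 x 0.528577756311646 0.528577756311646 y -0.04934379398749648 -0.04934379398749648
0.249 5 x 0.5246885016206478 0.5511209290745988 y -0.05264482194448736 -0.04748850971872828
0.255 8 x 0.5242205094495055 0.554439796435591 y -0.05219334635021802 -0.046497839887168886
0.261 5 x 0.5246182122718571 0.5511323948167413 y -0.052373291542919316 -0.04787710729732887
0.267 7 x 0.5295507875108508 0.556597876344149 y -0.05247661048750971 -0.04748995059723715
0.273 4 x 0.5252351680562568 0.5520093527356795 y -0.052294943536544534 -0.05110756125927761
0.279 5 x 0.5253032661058117 0.5591347814572164 y -0.0521250698112971 -0.0467364670902238
```

Emit:
{"name": "carry_out", "arguments": {
  "deltas": [-0.002,-0.003,0.02,0,0,-0.06,-0.002,-0.003,0.04,0,0,-0.06,-0.002,-0.003,0.06,0,0,-0.06,-0.002,-0.003,0.075,0,0,-0.06,-0.002,-0.003,0.075,0,0,-0.06]
}}

```text
time: 16.88
eef_pos: [0.5314, -0.0444, 0.1356]
tcp_rot: [0.678, 0.735, -0.001, -0.002]
contact_force: [1.3, -0.7, -0.3]
opening: 0.181
finger_force: 0.0
```

```bash
python3 st.py "[.5336,-.0445,.1157]" .09; python3 fz.py .5336,-.0445
```

```text
t 16.875 [ 0.5314 -0.0444  0.1356] F [ 1.3 -0.7 -0.3] Tq [-0.05 -0.03 -0.03] q [-0.27  0.03  1.97  0.    1.14 -0.35]
yaw_y 0.081 delta [-0.0003  0.0023  0.0199] turn -0.009 tilt [-0.0042  0.0012]
0.201 4 x 0.5432093089869804 0.5552872481040582 y -0.05364603438040672 -0.04822578850646776
0.207 5 x 0.5233928884873711 0.5555715097739582 y -0.054980527566605056 -0.04830170508593476
0.213 2 x 0.5512383388834317 0.554096527210865 y -0.05471545503828983 -0.053458725727953973
0.219 13 x 0.5507589297753679 0.5706421502428595 y -0.05380011826519746 -0.039506125240576034
0.225 19 x 0.5552170134491485 0.575969961874152 y -0.051690665884582356 -0.03586615015419845
0.231 7 x 0.5552261736459552 0.580789361180225 y -0.05413537198848012 -0.049872855476047286
0.237 9 x 0.5492232654205929 0.5797504701372809 y -0.05898174511478111 -0.04790254601647161
0.243 7 x 0.5448538833044398 0.575791826567874 y -0.05918747403422863 -0.05102585661617429
0.249 9 x 0.5450846251508049 0.583504040463651 y -0.05911312133378803 -0.050293355049879675
0.255 9 x 0.5534107918134519 0.5834856728840957 y -0.05882422375498356 -0.030352104471222136
0.261 11 x 0.554502390923423 0.5823614720393929 y -0.05863435647668582 -0.028498302280565716
0.267 7 x 0.5533740256621346 0.5828123264092099 y -0.06085745440793027 -0.04415765416480693
0.273 15 x 0.5674904337961849 0.5828308863050217 y -0.0519318134010982 -0.035556339245499405
0.279 20 x 0.5631650760030825 0.5773405737988231 y -0.052101324243851686 -0.031827209944689294
```

Emit:
{"name": "carry_out", "arguments": {
  "deltas": [0,0.002,0.004,0,0,0,0,0.002,0.008,0,0,0,0,0.002,0.012,0,0,0,0,0.002,0.016,0,0,0,0,0.002,0.016,0,0,0]
}}

```text
time: 17.55
eef_pos: [0.5345, -0.0446, 0.1212]
tcp_rot: [0.678, 0.735, -0.0, -0.0]
contact_force: [0.5, -1.3, -0.7]
opening: 0.181
finger_force: 0.0
```

Emit:
{"name": "carry_out", "arguments": {
  "deltas": [0,0,0.003,0,0,0,0,0,0.005,0,0,0,0,0,0.005,0,0,0]
}}

```text
time: 17.92
eef_pos: [0.535, -0.0447, 0.1173]
tcp_rot: [0.678, 0.736, -0.0, 0.0]
contact_force: [-1.3, 0.7, 2.6]
opening: 0.179
finger_force: 1.4
```

```bash
python3 st.py "[.5336,-.0445,.1157]" -1.793
```

```text
t 17.925 [ 0.535  -0.0447  0.1173] F [-1.3  0.7  2.6] Tq [ 0.07  0.27 -0.03] q [-0.27  0.06  1.98 -0.    1.1  -0.35]
yaw_y 0.082 delta [ 0.0003 -0.0013  0.0016] turn 1.875 tilt [-0.     -0.0001]
```

Emit:
{"name": "carry_out", "arguments": {
  "deltas": [0,-0.001,0.003,0,0,0,0,-0.001,0.004,0,0,0.15,0,-0.001,0.004,0,0,0.3,0,-0.001,0.004,0,0,0.45,0,-0.001,0.004,0,0,0.6]
}}

```text
time: 18.55
eef_pos: [0.5356, -0.0467, 0.1161]
tcp_rot: [0.866, 0.501, 0.001, 0.003]
contact_force: [-3.3, -4.6, 11.4]
opening: 0.185
finger_force: 6.4
```

```bash
python3 st.py "[.5336,-.0445,.1157]" -1.793
```

```text
t 18.55 [ 0.5356 -0.0467  0.1161] F [-3.3 -4.6 11.4] Tq [-0.64  0.65  0.06] q [-0.27  0.06  1.98 -0.    1.09  0.25]
yaw_y -0.522 delta [ 0.0009 -0.0029  0.0004] turn 1.271 tilt [ 0.0039 -0.0047]
```

Emit:
{"name": "carry_out", "arguments": {
  "deltas": [0,0,0,0,0,0.15,0,0,0,0,0,0.3,0,0,0,0,0,0.45,0,0,0,0,0,0.6,0,0,0,0,0,0.75]
}}

```text
time: 19.18
eef_pos: [0.5345, -0.0479, 0.116]
tcp_rot: [0.989, 0.149, -0.0, 0.003]
contact_force: [-6.1, -6.4, 13.7]
opening: 0.182
finger_force: 7.9
```

```bash
python3 st.py "[.5336,-.0445,.1157]" -1.793
```

```text
t 19.175 [ 0.5345 -0.0479  0.116 ] F [-6.1 -6.4 13.7] Tq [-1.14  1.26  0.07] q [-0.27  0.06  1.98 -0.01  1.09  1.  ]
yaw_y -1.271 delta [ 0.0001 -0.0035  0.0003] turn 0.522 tilt [ 0.0007 -0.007 ]
```

Emit:
{"name": "carry_out", "arguments": {
  "deltas": [-0.001,0.002,0,0,0,0.13,-0.001,0.002,0,0,0,0.26,-0.001,0.002,0,0,0,0.38,-0.001,0.002,0,0,0,0.5,-0.001,0.002,0,0,0,0.5]
}}

```text
time: 19.8
eef_pos: [0.533, -0.0477, 0.116]
tcp_rot: [0.995, -0.097, -0.001, 0.001]
contact_force: [-10.9, -0.8, 15.9]
opening: 0.181
finger_force: 22.8
```

```bash
python3 st.py "[.5336,-.0445,.1157]" -1.793
```

```text
t 19.8 [ 0.533  -0.0477  0.116 ] F [-10.9  -0.8  15.9] Tq [-0.05  1.6   0.48] q [-0.28  0.06  1.99 -0.    1.1   1.49]
yaw_y -1.765 delta [-0.0001 -0.0033  0.0003] turn 0.028 tilt [-0.0023 -0.0024]
```

Torque is 0.48 and rising. A bit more to the stop, then lift out.

Emit:
{"name": "carry_out", "arguments": {
  "deltas": [-0.001,0,0,0,0,0.04,-0.001,0,0,0,0,0.07,-0.001,0,0,0,0,0.07]
}}

```text
time: 20.18
eef_pos: [0.533, -0.0474, 0.1161]
tcp_rot: [0.992, -0.13, 0.0, 0.002]
contact_force: [-7.0, 0.3, 14.4]
opening: 0.178
finger_force: 39.4
```

Emit:
{"name": "carry_out", "arguments": {
  "deltas": [0,0,-0.003,0,0,-0.1,0,0,-0.01,0,0,-0.14,0,0,-0.025,0,0,-0.14,0,0,-0.06,0,0,-0.14,0,0,-0.12,0,0,-0.14]
}}

```text
time: 20.8
eef_pos: [0.5306, -0.0464, 0.2317]
tcp_rot: [0.998, -0.064, -0.003, -0.0]
contact_force: [0.5, 0.2, 0.5]
opening: 0.179
finger_force: 0.0
```

```bash
python3 st.py "[.5336,-.0445,.1157]" -1.793; python3 hz.py;  python3 - <<'E'
from h import *
b=ctrl.read_camera("scene")[0][:,:,::-1]
cv2.imwrite("pics/r6.png",cv2.resize(b[115:225,290:430],(770,600),interpolation=cv2.INTER_CUBIC))
E
```

```text
t 20.8 [ 0.5306 -0.0464  0.2317] F [0.5 0.2 0.5] Tq [-0.03  0.    0.01] q [-0.28 -0.05  1.88 -0.    1.32  1.42]
yaw_y -1.699 delta [ 0.0034 -0.0022  0.116 ] turn 0.094 tilt [-0.006   0.0012]
hatch plane [0.0118 0.0044 0.159 ] at L 0.1657 at R 0.1651
```

View pics/r6.png

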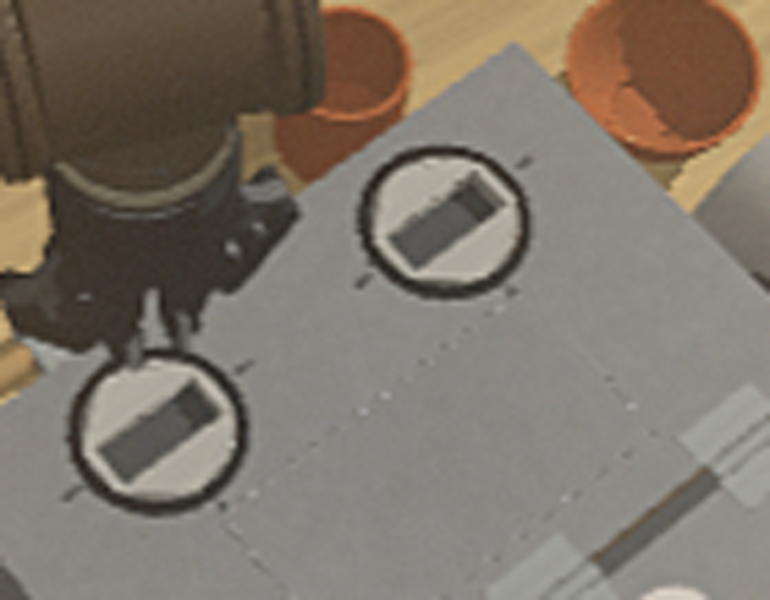

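Both slots (crop (160,430) and (447,222)) lie parallel to the front edge, in line with their marks. The hatch is flush and the arm is clear.

```bash
python3 -c "
from plant import ctrl
print(ctrl.sign_off())"
```

```text
the job is handed in; nothing more can be done
None
```

I handed the job in with both fasteners turned to their stops, the hatch flush by itself and the arm clear; I touched none of the things around it, and the sign-off gave no verdict.

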